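# Lock the loaf press with its extension bar

### The arm

A 6-joint arm with a two-finger parallel gripper is mounted at the origin on the work surface. World frame = base frame: x ahead of the robot, y to its left, z up, the work surface at z = 0. Lengths are in m, angles in rad, forces in N, time in s.
With the tool pointing down it reaches from about 0.3 to 0.775 m from the base axis. Payload 14.6 kg.
Tool frame: the origin (TCP) lies between the finger pads; the fingertips stand 8 mm ahead of it and the grasp point (between the pads) lies 11 mm behind it; x points along the fingers, z is the direction in which the jaws open and shut, and the axes are right-handed (so a half turn about x gives the same grasp; the last joint's range is limited). The gripper opens to 94 mm and grips with 3 to 60 N. Pads are 16 mm wide; open, the fingers measure 119 mm over their backs; the gripper's body (75 mm by 177 mm) begins 78 mm behind the grasp point.
Start: joints at [-1.23, 0.3, 1.521, -0, 1.321, -0.067], TCP at [0.218, -0.505, 0.213] pointing down, gripper open.
Joint ranges: [-3.03, 3.03], [-0.79, 2.21], [0.23, 2.52], [-1.04, 4.18], [0, 3.07], [-2.55, 2.55]. Speed limits (rad/s): [2.22, 2.22, 2.57, 3.14, 3.14, 3.14].

### API

Orientations are given as a rotation vector (axis times angle).
In Python, from plant import bot gives the robot as it stands.
- The arm moves only by the tool apply_moves, never from a script. Its argument "rows" is one flat list of numbers, 7 for each row, row after row: the closure, from 0 (fully open) to 1 (shut), then the shift along the world's x, y, z in m, then the turn, a rotation vector about the world's x, y, z in degrees. A call has 1 to 8 rows; each row is the pose to reach, as a shift and turn from the pose commanded when the call began; what a row does not reach only later rows make up. A row lasts 1/12 s, in which the tool goes at most 41.7 mm and 7.16 degrees, less where a joint would pass 70% of its speed; a pose out of reach is approached as far as the arm can. A call with a gripper value outside its range is refused whole. The fingers move at their own pace and stop on an object; the grip force is fixed at half the most. Time passes only in rows, so rows that repeat a pose let the fingers close. It gives the time, the measured TCP pose, the force and the opening at its end, in the units of the state.
- bot.get_state(): the state, without advancing time (a new reading comes with each control period).
- bot.camera(name): name is "scene" or "top" or "wrist"; returns a dict with "image" (384x512x3 uint8, blue, green, red), "intrinsics" (3x3 intrinsics, pixels), "position" and "orientation" of the camera in the world. Camera axes: x right, y down, z forward; pixel columns grow to the right and rows downward; lengths in m; the calibration is good to about 2 mm. A picture is of the moment at which its call begins. There is no depth.
- bot.job_done(): hands the job in, once; it reports no verdict.
Trained networks look in the newest picture that a camera, given by its name, has taken for a name from the list of things; names that differ only in an ending like _2 or _b are one class to them, and where a whole thing is asked for, a point or a joint stands for the part that bears it (a point fixed in the world has none). Each returns a list of dicts, best first, with "p" (0 to 1); they miss things now and then, are a little off and sometimes report something else, mostly with a low value. They report only what shows in the picture. A call takes as long as a camera call. They do not tell look-alikes from the thing itself.
- bot.recognise(camera, target): "uv" ([column, row] in pixels, amid what is visible of it).
- bot.cut_out(camera, target): "pixels" (384x512 bool, what is visible of it) and "uv" ([column, row] in pixels, amid what is visible of it).
The state is a dict: "time_s": time; "joint_positions": joint angles; "qd": joint speeds; "effort": joint torques, N m; "tcp_pos": TCP position; "eef_rot": TCP orientation; "force": force on the tool from outside, world axes, zero at the start; "moment": the same for the moment, N m; "gripper_width": finger opening in m.
Only numpy, scipy, OpenCV 4.12 (cv2) and the standard library are available. Lean on these libraries where they do the work, as an engineer would, in place of code of your own. Each camera call takes 0.05 s, during which the arm holds its last target. There are 200 camera calls.

### The job

The clamp of the loaf press stands open, its short steel handle pointing to the robot's right. Pick up the steel extension bar, lower its channel over the handle and swing the handle over its dead point to the robot's left until the clamp is fully locked; then lift the bar off and lay it flat back on the worktop, clear of the press. Move the handle only with the bar, never with the gripper itself.

Things in the scene. Friction and masses are not known exactly. Their poses are not given: they have to be found in the camera images.
- bar: Steel bar 190 long, 32 high, 0.4 kg, open side down on the worktop (the solid aluminium strip is not it). Origin under mid-grip; x towards its channel, z up. Grip 18 wide from x -70 to 50, z 8 to 32; grip it across at x 0, z 22-25. Channel x 50 to 120: inverted U, open below and at its +x end, 24 wide inside, lips flared to 36 in the lower 11 mm, ceiling z 28. Centre of mass near x 20. All mm.
- press: Loaf press fixed to the worktop: grey plate 270 mm wide, 12 mm thick, x -45 to 215 mm; lidded loaf tin from x 70 mm, 116 mm high over all; before it, nearer the robot, an over-centre clamp whose handle swings level about a vertical pivot. Origin: on the pivot axis at worktop height; x away from the robot through mid-tin (turned up to 12 degrees), z up.
- handle (a joint): Clamp handle's angle about the pivot, rad, growing clockwise seen from above. 0: open, the handle points 0.61 rad to the robot's right of the press's -x axis. 1.22: locked at its stop, 0.61 rad to the left. A spring resists up to the dead point at 0.85 (0.2 N m at 0, at most 0.75 N m, 4.5 N at 170 mm from the pivot), then drives it on to the stop.
- handle_mid (a point): On the handle's top, 60 mm up, 85 mm from the pivot; x along the handle to the pivot (yaw = press yaw + 0.61 - joint). Handle 14 wide, 12 high, ends 115 mm from the pivot; hub radius 17, 68 high; under it only the 12 mm plate. Bar fits with its x along this x, this point at the bar's x = 85 (bar origin 170 mm from the pivot), bar underside 35 mm above the worktop (32: rests on the handle). mm.
There are look-alikes about, which are no part of the job. What is shaped like the bar but turquoise is not meant.

How it is judged:
By the outcome, as a careful person would: the job done as asked, in the order asked, and still so for the second after the job is handed in, with the robot touching nothing.
It also fails if it takes over 58 s, if anything falls off the work surface, if the arm or the gripper's body presses on something with over 40 N, if the wrist force passes 120 N, or if a joint passes its speed limit or range.

## Working session

There is one attempt and no reset: what is moved stays moved. The work goes in short steps, Python scripts to look and compute and a tool call to move; the robot and the scene stay as the last step left them, time stands still between calls to the robot, and variables do not carry over. Pictures are saved under pics/ and viewed, about 8 in all and at most 12, crops included, and the job is handed in when it is done.

Besides the shell and the picture viewer there is one more tool, called after "Emit:" as name(argument=value, ...) on one line, values as JSON. apply_moves: Moves the arm, as the interface text tells. Its arguments: {"type":"object","properties":{"rows":{"type":"array","items":{"type":"number"}}},"required":["rows"]}

```bash
ls; mkdir -p pics
cat > h.py <<'E'
import numpy as np, cv2
from plant import bot
from scipy.spatial.transform import Rotation as R
def Rm(o):
    o=np.array(o,float)
    if o.shape==(3,3): return o
    return R.from_rotvec(o).as_matrix() if o.size==3 else R.from_quat(o).as_matrix()
def ray(c,uv,z):
    K=np.array(c["intrinsics"]);p=np.array(c["position"])
    d=Rm(c["orientation"])@np.linalg.solve(K,[uv[0],uv[1],1.])
    return p+d*(z-p[2])/d[2]
def proj(c,P):
    q=np.array(c["intrinsics"])@(Rm(c["orientation"]).T@(np.array(P,float)-np.array(c["position"])))
    return q[:2]/q[2]
E
python3 - <<'E'
from h import *
s=bot.get_state();print({k:np.round(v,3) for k,v in s.items()})
ims=[]
for n in("scene","top"):
    c=bot.camera(n);print(n,c["position"],c["orientation"],c["intrinsics"]);cv2.imwrite(f"pics/{n}0.png",c["image"])
    for t in("bar","press","handle"):
        for d in bot.recognise(n,t)[:5]: print(n,t,np.round(d["uv"]),round(d["p"],2),np.round(ray(c,d["uv"],.03),3))
E
```

```text
pics
{'time_s': np.float64(0.0), 'joint_positions': array([-1.23 ,  0.3  ,  1.522, -0.   ,  1.321, -0.067]), 'qd': array([ 0.   , -0.002,  0.001,  0.   ,  0.   , -0.   ]), 'effort': array([-1.0000e-03, -5.3181e+01, -3.5274e+01,  7.1000e-02,  2.4000e-02,
       -0.0000e+00]), 'tcp_pos': array([ 0.218, -0.505,  0.213]), 'eef_rot': array([ 0.904,  1.376, -0.903]), 'force': array([-0.124,  0.501, -0.439]), 'moment': array([-0.053, -0.015,  0.009]), 'gripper_width': np.float64(0.094)}
scene [ 1.17804045 -0.07905353  0.65322677] [-1.78552992 -1.54385527  0.74216927] [[407.79315759   0.         256.90309057]
 [  0.         407.79315759 193.83563091]
 [  0.           0.           1.        ]]
scene bar [351. 151.] 0.78 [0.256 0.324 0.03 ]
scene bar [377. 214.] 0.63 [0.521 0.297 0.03 ]
scene press [302. 312.] 0.66 [0.756 0.063 0.03 ]
scene handle [276. 252.] 0.77 [0.603 0.044 0.03 ]
top [0.40528023 0.03964899 0.94244343] [-2.15745201  2.20310016 -0.10688995] [[379.30263097   0.         255.43083655]
 [  0.         379.30263097 195.62079232]
 [  0.           0.           1.        ]]
top bar [140. 189.] 0.85 [0.509 0.31  0.03 ]
top bar [132. 315.] 0.67 [0.212 0.326 0.03 ]
top press [240.  94.] 0.83 [0.741 0.063 0.03 ]
```

View pics/scene0.png

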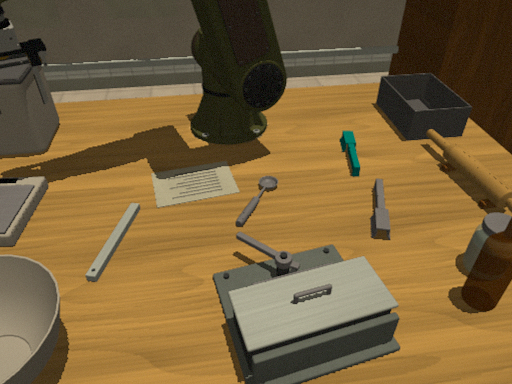

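View pics/top0.png

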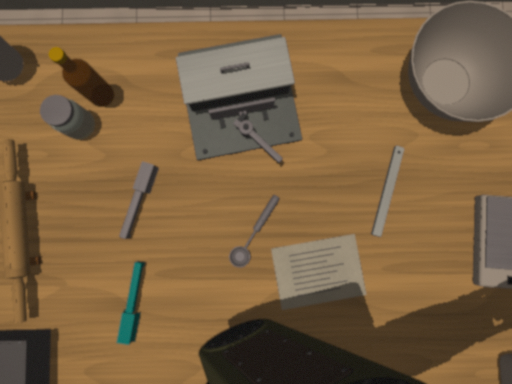

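The two bar-shaped candidates are the grey one at top (139,200) / scene (380,210) and the turquoise one at top (132,303). The aluminium strip is at top (388,190) and the spoon at (254,230). By the description, the grey one is the bar, with its wide channel end at (146,178). The handle's hub is at top (243,124) and its tip at (281,162). Next is a close crop to check, along with measurements.

Run:
```python
from h import *
c=bot.camera("top");im=c["image"]
a=cv2.resize(im[150:250,90:190],(400,400),interpolation=cv2.INTER_CUBIC)
b=cv2.resize(im[80:180,190:290],(400,400),interpolation=cv2.INTER_CUBIC)
cv2.imwrite("pics/crop1.png",np.hstack([a,b]))
for n in("top","scene"):
  if n=="scene": c=bot.camera(n)
  for t in("bar","handle","press"):
    for d in bot.cut_out(n,t)[:3]:
        m=d["pixels"].astype(np.uint8); r=cv2.minAreaRect(cv2.findNonZero(m)); bx=cv2.boxPoints(r)
        print(n,t,round(d["p"],2),np.round(d["uv"]),m.sum(),np.round(bx,1).tolist(), [np.round(ray(c,p,{"bar":.032,"handle":.06,"press":.012}[t])[:2],3).tolist() for p in bx])
```

```text
top bar 0.94 [140. 188.] 1117 [[115.19999694824219, 235.39999389648438], [140.89999389648438, 158.3000030517578], [159.8000030517578, 164.60000610351562], [134.10000610351562, 241.6999969482422]] [[0.398, 0.366], [0.583, 0.306], [0.566, 0.26], [0.382, 0.321]]
top bar 0.92 [133. 314.] 1019 [[116.19999694824219, 341.3999938964844], [133.39999389648438, 260.0], [151.0, 263.70001220703125], [133.89999389648438, 345.1000061035156]] [[0.153, 0.361], [0.339, 0.323], [0.33, 0.281], [0.144, 0.32]]
top handle 0.94 [250. 132.] 419 [[232.60000610351562, 121.80000305175781], [243.1999969482422, 113.0], [280.3999938964844, 158.10000610351562], [269.70001220703125, 166.8000030517578]] [[0.661, 0.081], [0.682, 0.056], [0.571, -0.03], [0.551, -0.004]]
top press 0.62 [240.  97.] 11999 [[174.5, 52.70000076293945], [285.1000061035156, 32.400001525878906], [307.70001220703125, 155.6999969482422], [197.10000610351562, 176.0]] [[0.857, 0.228], [0.906, -0.055], [0.585, -0.102], [0.54, 0.173]]
scene bar 0.61 [378. 210.] 701 [[370.0, 179.0], [389.0, 179.0], [389.0, 236.0], [370.0, 236.0]] [[0.392, 0.327], [0.399, 0.375], [0.595, 0.294], [0.589, 0.253]]
scene bar 0.57 [352. 148.] 490 [[338.0, 131.6999969482422], [352.79998779296875, 129.0], [361.0, 174.3000030517578], [346.20001220703125, 177.0]] [[0.149, 0.317], [0.14, 0.367], [0.369, 0.312], [0.375, 0.27]]
scene handle 0.9 [275. 255.] 609 [[232.39999389648438, 243.1999969482422], [239.8000030517578, 228.39999389648438], [301.3999938964844, 259.20001220703125], [294.0, 274.0]] [[0.596, -0.044], [0.555, -0.025], [0.658, 0.084], [0.692, 0.062]]
scene press 0.6 [304. 315.] 19435 [[201.89999389648438, 243.39999389648438], [363.5, 193.8000030517578], [411.0, 348.6000061035156], [249.39999389648438, 398.20001220703125]] [[0.539, -0.108], [0.424, 0.302], [0.842, 0.236], [0.884, -0.048]]
```

View pics/crop1.png

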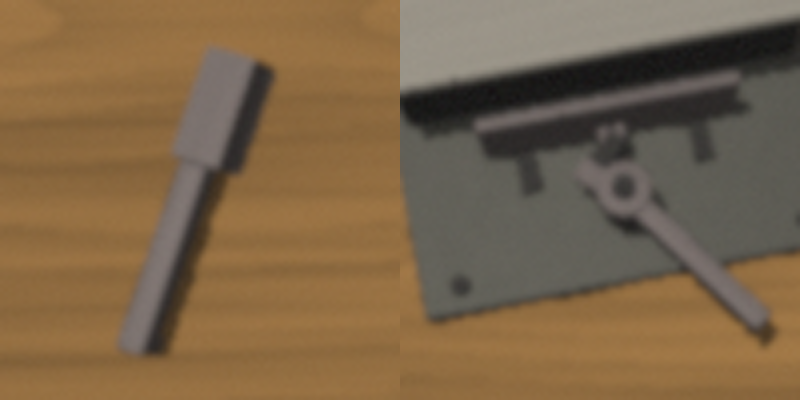

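The crop confirms it: a grey bar with its wide channel at the far end (146,164 → 139,190) and its grip tail at (123,237). The handle's hub is at (246,127) and its tip at (279,161).

Run:
```python
from h import *
c=bot.camera("top")
A=lambda u,v:(90+u/4-.375,150+v/4-.375)
B=lambda u,v:(190+(u-400)/4-.375,80+v/4-.375)
f=ray(c,A(232,55),.032);r=ray(c,A(134,347),.032);m=ray(c,A(193,162),.032)
d=f-r;print("bar",f,r,m,np.linalg.norm(d),"yaw",np.degrees(np.arctan2(d[1],d[0])),"origin",r+d/np.linalg.norm(d)*.07, np.linalg.norm(f-m))
h=ray(c,B(625,187),.068);t=ray(c,B(757,325),.060)
d=h-t;print("hub",h,"tip",t,np.linalg.norm(d[:2]),"yaw",np.degrees(np.arctan2(d[1],d[0])))
# handle tip in scene
e1=ray(c,(197,159),.012);e2=ray(c,(301,139),.012);e=e1-e2;print("plate front",e1,e2,np.degrees(np.arctan2(-e[0],e[1])),np.linalg.norm(e))
s=bot.camera("scene")
print("hub in scene",proj(s,h),"tip",proj(s,t),"bar f r",proj(s,f),proj(s,r))
w=bot.camera("wrist");cv2.imwrite("pics/w0.png",w["image"]);T=bot.get_state();M=Rm(T["eef_rot"])
print("cam in tool",M.T@(np.array(w["position"])-T["tcp_pos"]),M.T@Rm(w["orientation"]),M,w["intrinsics"])
```

```text
bar [0.56996788 0.28980282 0.032     ] [0.39530198 0.34729317 0.032     ] [0.50528549 0.31295873 0.032     ] 0.1838839737593888 yaw -18.21868470587162 origin [0.46179289 0.32540804 0.032     ] 0.06870231268286253
hub [0.64695204 0.0497189  0.068     ] tip [ 0.56474028 -0.02633435  0.06      ] 0.1119949531700445 yaw 42.77159062600339
plate front [0.58214348 0.17315354 0.012     ] [ 0.62762435 -0.0867059   0.012     ] 9.927415683136267 0.26380947306565145
hub in scene [283.22837136 254.12495171] tip [239.60097202 231.79138987] bar f r [382.72290601 228.14102954] [378.04722895 179.13085758]
cam in tool [-0.17094319  0.07020747  0.00032529] [[-4.75849321e-04 -2.44536257e-01  9.69640033e-01]
 [ 7.80515642e-05 -9.69640148e-01 -2.44536248e-01]
 [ 9.99999884e-01 -4.06804861e-05  4.80489043e-04]] [[ 1.41149422e-06  9.17990166e-01  3.96603145e-01]
 [ 4.72373588e-06  3.96603145e-01 -9.17990166e-01]
 [-1.00000000e+00  3.16918632e-06 -3.77654004e-06]] [[265.6546861    0.         259.82146418]
 [  0.         265.6546861  191.11940768]
 [  0.           0.           1.        ]]
```

Emit:
apply_moves(rows=[0,0.24,0.3,0,0,0,-41.5,0,0.24,0.3,0,0,0,-41.5,0,0.24,0.3,0,0,0,-41.5,0,0.24,0.3,0,0,0,-41.5,0,0.24,0.3,0,0,0,-41.5,0,0.24,0.3,0,0,0,-41.5,0,0.24,0.3,0,0,0,-41.5,0,0.24,0.3,0,0,0,-41.5])

```text
time_s: 1.62
tcp_pos: [0.4134, -0.2607, 0.2137]
eef_rot: [1.441, 1.04, -1.441]
force: [0.7, -0.6, -0.2]
gripper_width: 0.0936
```

Emit:
apply_moves(rows=[0,0.1,0.5,-0.02,0,0,0,0,0.1,0.5,-0.02,0,0,0,0,0.1,0.5,-0.02,0,0,0,0,0.1,0.5,-0.02,0,0,0,0,0.1,0.5,-0.02,0,0,0,0,0.1,0.5,-0.02,0,0,0,0,0.1,0.5,-0.02,0,0,0,0,0.1,0.5,-0.02,0,0,0])

```text
time_s: 2.28
tcp_pos: [0.4779, 0.0665, 0.2006]
eef_rot: [1.439, 1.042, -1.438]
force: [0.5, -0.4, 0.0]
gripper_width: 0.0941
```

Emit:
apply_moves(rows=[0,-0.02,0.25,-0.02,0,0,0,0,-0.02,0.25,-0.02,0,0,0,0,-0.02,0.25,-0.02,0,0,0,0,-0.02,0.25,-0.02,0,0,0,0,-0.02,0.25,-0.02,0,0,0,0,-0.02,0.25,-0.02,0,0,0,0,-0.02,0.25,-0.02,0,0,0,0,-0.02,0.25,-0.02,0,0,0])

```text
time_s: 2.95
tcp_pos: [0.4572, 0.3159, 0.1798]
eef_rot: [1.435, 1.044, -1.437]
force: [0.0, -0.4, 0.7]
gripper_width: 0.0942
```

Run:
```python
from h import *
s=bot.get_state();print(s["tcp_pos"],s["joint_positions"],Rm(s["eef_rot"])[:,1])
c=bot.camera("wrist");im=c["image"].copy()
# project predicted bar model
def bar(o,yaw,z0=0):
    u=np.array([np.cos(yaw),np.sin(yaw),0]);v=np.array([-u[1],u[0],0]);o=np.array([*o,z0])
    return [[o+x*u+y*v+[0,0,z] for x,y in((-.07,-.009),(.12,-.009),(.12,.009),(-.07,.009))] for z in(.032,)]
for q in bar((.462,.3255),np.radians(-18.2)): cv2.polylines(im,[np.int32([proj(c,p) for p in q])],True,(0,0,255),1)
m=bot.cut_out("wrist","bar");print([(d["p"],d["uv"],d["pixels"].sum()) for d in m])
cv2.imwrite("pics/w1.png",im);cv2.imwrite("pics/w1raw.png",c["image"])
```

```text
[0.45718319 0.31590977 0.17978522] [5.38731425e-01 3.42106689e-01 1.54579097e+00 3.07659145e-05
 1.25460404e+00 2.42290108e+00] [ 9.51295890e-01 -3.08278679e-01 -6.20522512e-04]
[(0.84, [293.9, 315.2], np.int64(781)), (0.79, [248.3, 135.2], np.int64(3360))]
```

View pics/w1.png

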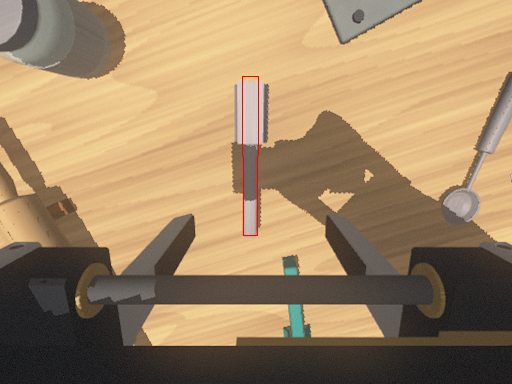

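The wrist view shows the bar along column 250, from about row 84 (channel end) to 235 (tail). The turquoise look-alike is at (295,300). The predicted axis matches; next I'll measure the ends and edges more precisely.

Run:
```python
from h import *
c=bot.camera("wrist");im=c["image"]
g=im.astype(int)
sat=g.max(2)-g.min(2)
print("col",[(r,g[r,247:253].mean(0).round().astype(int).tolist()) for r in list(range(70,92,2))+list(range(136,152,2))+list(range(226,244,2))])
for r in(100,120,135,210,225): print(r,sat[r,228:274].tolist())
big=cv2.resize(im[70:250,200:300],(500,900)[::1],interpolation=cv2.INTER_CUBIC)[:, :]
cv2.imwrite("pics/w1c.png",cv2.rotate(cv2.resize(im[70:250,215:285],None,fx=4,fy=4,interpolation=cv2.INTER_CUBIC),cv2.ROTATE_90_CLOCKWISE))
for p in((247,84),(247,144),(250,235)): print(ray(c,p,.032),ray(c,p,0))
```

```text
col [(70, [137, 194, 233]), (72, [140, 198, 234]), (74, [141, 198, 234]), (76, [142, 201, 235]), (78, [143, 202, 236]), (80, [140, 197, 234]), (82, [162, 196, 228]), (84, [194, 200, 213]), (86, [194, 200, 215]), (88, [194, 200, 214]), (90, [195, 201, 214]), (136, [195, 199, 213]), (138, [194, 199, 212]), (140, [193, 198, 212]), (142, [192, 197, 210]), (144, [195, 201, 214]), (146, [96, 102, 112]), (148, [97, 103, 114]), (150, [97, 103, 114]), (226, [175, 182, 197]), (228, [174, 181, 196]), (230, [172, 180, 194]), (232, [173, 178, 194]), (234, [172, 179, 195]), (236, [172, 178, 191]), (238, [134, 176, 216]), (240, [134, 189, 229]), (242, [138, 196, 234])]
100 [94, 93, 91, 95, 80, 35, 20, 21, 21, 18, 18, 19, 20, 21, 18, 19, 21, 21, 19, 19, 20, 19, 19, 17, 20, 18, 17, 19, 19, 19, 18, 20, 19, 19, 20, 22, 21, 17, 47, 90, 93, 93, 94, 91, 92, 93]
120 [92, 91, 93, 93, 92, 43, 15, 21, 21, 19, 18, 17, 19, 20, 16, 19, 20, 19, 19, 20, 22, 18, 19, 17, 16, 16, 22, 18, 15, 18, 16, 21, 18, 19, 16, 17, 19, 13, 60, 94, 92, 91, 93, 90, 91, 90]
135 [95, 92, 92, 92, 95, 48, 15, 18, 18, 19, 21, 19, 19, 20, 17, 18, 19, 21, 18, 19, 20, 20, 17, 18, 18, 18, 18, 19, 18, 19, 19, 19, 19, 17, 18, 18, 13, 23, 60, 89, 92, 92, 92, 91, 92, 92]
210 [94, 98, 95, 96, 95, 96, 95, 93, 95, 95, 94, 92, 94, 82, 28, 20, 22, 21, 23, 21, 20, 22, 21, 21, 24, 21, 20, 25, 50, 59, 50, 98, 96, 96, 94, 95, 93, 95, 96, 94, 94, 95, 93, 94, 93, 94]
225 [94, 92, 94, 94, 96, 96, 95, 92, 95, 94, 96, 94, 95, 85, 30, 20, 20, 23, 21, 24, 23, 23, 23, 21, 24, 21, 20, 24, 52, 60, 56, 52, 95, 94, 93, 94, 94, 94, 94, 92, 95, 95, 93, 94, 96, 92]
[0.57093505 0.29116449 0.032     ] [0.57555417 0.29116035 0.        ]
[0.5078538  0.31264446 0.032     ] [0.50615023 0.31479328 0.        ]
[0.39667047 0.34640579 0.032     ] [0.3838229  0.35193854 0.        ]
```

View pics/w1c.png

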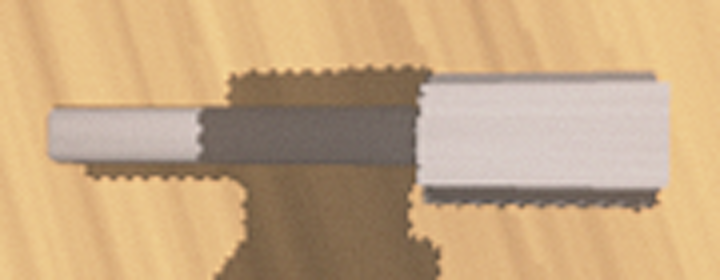

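Emit:
apply_moves(rows=[0,0.003,0.011,-0.03,0,0,-0.6,0,0.003,0.011,-0.065,0,0,-0.6,0,0.003,0.011,-0.1,0,0,-0.6,0,0.003,0.011,-0.13,0,0,-0.6,0,0.003,0.011,-0.15,0,0,-0.6,0,0.003,0.011,-0.162,0,0,-0.6,0,0.003,0.011,-0.167,0,0,-0.6,0,0.003,0.011,-0.167,0,0,-0.6])

```text
time_s: 3.77
tcp_pos: [0.4612, 0.3247, 0.0133]
eef_rot: [1.446, 1.036, -1.447]
force: [-0.3, 0.0, 0.4]
gripper_width: 0.0942
```

Emit:
apply_moves(rows=[1,0,0,0,0,0,0,1,0,0,0,0,0,0,1,0,0,0,0,0,0,1,0,0,0,0,0,0,1,0,0,0,0,0,0,1,0,0,0,0,0,0,1,0,0,0,0,0,0,1,0,0,0,0,0,0])

```text
time_s: 4.43
tcp_pos: [0.4609, 0.3254, 0.0134]
eef_rot: [1.446, 1.036, -1.446]
force: [1.1, -0.3, -0.4]
gripper_width: 0.0442
```

Emit:
apply_moves(rows=[1,0,0,0,0,0,0,1,0,0,0,0,0,0,1,0,0,0,0,0,0,1,0,0,0,0,0,0,1,0,0,0,0,0,0,1,0,0,0,0,0,0,1,0,0,0,0,0,0,1,0,0,0,0,0,0])

```text
time_s: 5.1
tcp_pos: [0.4609, 0.3254, 0.0134]
eef_rot: [1.446, 1.036, -1.446]
force: [0.3, 0.9, -0.9]
gripper_width: 0.0181
```

Run:
```python
from h import *
s=bot.get_state();print(s["tcp_pos"],s["gripper_width"],s["joint_positions"][5],np.degrees(np.arctan2(*Rm(s["eef_rot"])[1::-1,1])),s["force"])
```

```text
[0.46094668 0.32540205 0.01341589] 0.018056865863124157 2.4474537994036614 -18.730210107944547 [ 0.30451329  0.91147803 -0.90904659]
```

Emit:
apply_moves(rows=[1,0,0,0.005,0,0,0,1,0,0,0.015,0,0,0,1,0,0,0.03,0,0,0,1,0,0,0.055,0,0,0,1,0,0,0.08,0,0,0,1,0,0,0.105,0,0,0,1,0,0,0.125,0,0,0,1,0,0,0.137,0,0,0])

```text
time_s: 5.77
tcp_pos: [0.4613, 0.3255, 0.1534]
eef_rot: [1.448, 1.036, -1.443]
force: [0.7, -0.1, -3.8]
gripper_width: 0.0176
```

Emit:
apply_moves(rows=[1,0,-0.015,0,0,0,3,1,0,-0.045,0,0,0,8,1,0,-0.075,0,0,0,13,1,0,-0.105,0,0,0,18,1,0,-0.135,0,0,0,23,1,0,-0.165,0,0,0,28,1,0,-0.195,0,0,0,33,1,0,-0.225,0,0,0,38])

```text
time_s: 6.43
tcp_pos: [0.4603, 0.0989, 0.1504]
eef_rot: [0.954, 1.352, -0.955]
force: [0.0, 0.1, -5.1]
gripper_width: 0.0176
```

Emit:
apply_moves(rows=[1,0,-0.03,0,0,0,4,1,0,-0.06,0,0,0,8,1,0,-0.09,0,0,0,12,1,0,-0.12,0,0,0,16,1,0,-0.15,0,0,0,20,1,-0.001,-0.18,0,0,0,22,1,-0.002,-0.205,0,0,0,24,1,-0.002,-0.22,0,0,0,24.5])

```text
time_s: 7.1
tcp_pos: [0.4582, -0.1219, 0.1503]
eef_rot: [0.63, 1.478, -0.631]
force: [-0.0, 1.1, -5.6]
gripper_width: 0.0178
```

```bash
cat > hv.py <<'E'
from h import *
import sys
s=bot.get_state();M=Rm(s["eef_rot"]);yaw=np.degrees(np.arctan2(M[1,1],M[0,1]));print(s["time_s"],s["tcp_pos"],s["gripper_width"],s["joint_positions"][5],yaw,s["force"])
E
python3 - <<'E'
from hv import *
c=bot.camera("wrist");im=c["image"].copy()
piv=np.array([.647,.0497]);a=np.radians(43.5);u=np.array([np.cos(a),np.sin(a)]);v=np.array([-u[1],u[0]])
hq=[np.r_[piv-r*u+w*v,.06] for r,w in((.017,-.007),(.115,-.007),(.115,.007),(.017,.007))]
cv2.polylines(im,[np.int32([proj(c,p) for p in hq])],True,(0,0,255),1)
b=M[:,1];n=M[:,2];o=s["tcp_pos"]-[0,0,.0134]
bq=[o+x*b+w*n+[0,0,.032] for x,w in((-.07,-.009),(.12,-.009),(.12,.009),(-.07,.009))]
cv2.polylines(im,[np.int32([proj(c,p) for p in bq])],True,(255,0,0),1)
cv2.imwrite("pics/w2.png",im);cv2.imwrite("pics/w2raw.png",c["image"])
E
```

```text
7.1 [ 0.4581793  -0.12188895  0.15032955] 0.017796864364570758 0.4695393078094277 43.79772994684432 [-0.03237694  1.05564042 -5.55241632]
```

View pics/w2.png

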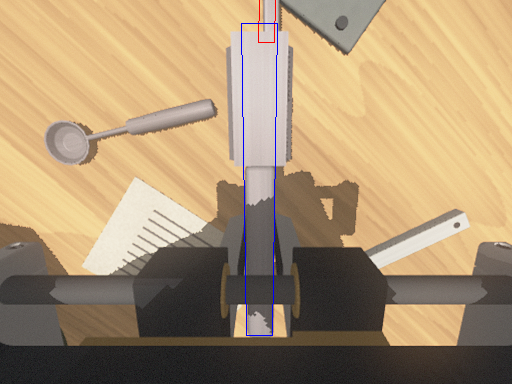

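Emit:
apply_moves(rows=[1,0.015,-0.002,0,0,0,0,1,0.035,-0.005,0,0,0,0,1,0.06,-0.01,0,0,0,0,1,0.08,-0.01,0,0,0,0,1,0.09,-0.01,0,0,0,0,1,0.09,-0.01,0,0,0,0])

```text
time_s: 7.65
tcp_pos: [0.5499, -0.1294, 0.1498]
eef_rot: [0.63, 1.478, -0.631]
force: [-0.7, 0.1, -5.7]
gripper_width: 0.0172
```

Run:
```python
from hv import *
c=bot.camera("wrist");im=c["image"].copy()
for d in bot.cut_out("wrist","handle")[:2]: print(d["p"],d["uv"],d["pixels"].sum())
piv=np.array([.647,.0497]);a=np.radians(43.5);u=np.array([np.cos(a),np.sin(a)]);v=np.array([-u[1],u[0]])
hq=[np.r_[piv-r*u+w*v,.06] for r,w in((.0,-.007),(.115,-.007),(.115,.007),(.0,.007))]
P=np.array([proj(c,p) for p in hq]);print(P.round(1))
x0,y0=np.maximum(P.min(0).astype(int)-25,0);x1,y1=P.max(0).astype(int)+25
cr=cv2.resize(im[y0:y1,x0:x1],None,fx=4,fy=4,interpolation=cv2.INTER_CUBIC);print(x0,y0,cr.shape)
cv2.polylines(cr,[np.int32((P-[x0,y0]+.5)*4-.5)],True,(0,0,255),1)
cv2.imwrite("pics/w3.png",cr[:600,:800])
import pickle;pickle.dump(c,open("c3.pkl","wb"))
```

```text
7.65 [ 0.54987551 -0.12937441  0.14979074] 0.017241961304228472 0.5107254262677208 43.78148443939111 [-0.67438438  0.11052473 -5.70310298]
0.56 [195.6, 53.4] 1894
[[193.9 -28.6]
 [200.7 114.3]
 [185.8 114.3]
 [177.1 -28.6]]
152 0 (556, 292, 3)
```

View pics/w3.png

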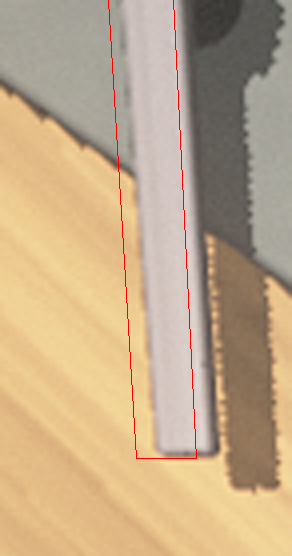

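The crop shows the handle's top face running from centre (151,0) at the top to the tip centre (182,450). That is about 4 px right of the prediction, so I'll refine.

Run:
```python
from hv import *
import pickle;c=pickle.load(open("c3.pkl","rb"))
im=c["image"].astype(int)
f=lambda x,y:(152+(x+.5)/4-.5,(y+.5)/4-.5)
for r in(3,20,40,60,80,100,108,112,116): print(r,im[r,178:212].mean(1).astype(int).tolist())
t=ray(c,f(181,448),.06);q=ray(c,f(151,4),.06);d=q-t
print(t,q,np.degrees(np.arctan2(d[1],d[0])),"pivot",t+d/np.linalg.norm(d)*.115)
```

```text
7.75 [ 0.54828914 -0.12935855  0.14988228] 0.01750667910682405 0.5100891849991221 43.7780259315531 [-0.55549343 -1.06594399 -4.39988522]
3 [163, 157, 158, 157, 165, 181, 196, 191, 192, 191, 200, 197, 198, 198, 195, 199, 198, 201, 175, 133, 98, 82, 69, 56, 64, 62, 61, 58, 54, 57, 60, 58, 60, 59]
20 [162, 159, 161, 163, 160, 154, 172, 192, 198, 193, 191, 195, 197, 199, 200, 199, 196, 200, 207, 183, 145, 98, 80, 88, 87, 93, 91, 89, 90, 87, 90, 89, 88, 91]
40 [168, 116, 85, 107, 131, 143, 153, 169, 191, 196, 198, 193, 193, 200, 199, 203, 202, 200, 200, 205, 194, 163, 116, 86, 91, 94, 94, 95, 95, 94, 94, 93, 91, 91]
60 [182, 182, 180, 181, 181, 182, 185, 188, 166, 165, 196, 202, 196, 196, 196, 198, 200, 204, 206, 201, 205, 209, 175, 132, 96, 122, 176, 143, 113, 103, 98, 87, 90, 92]
80 [197, 199, 203, 201, 200, 198, 195, 198, 195, 198, 183, 188, 199, 204, 196, 196, 199, 200, 204, 205, 206, 205, 212, 192, 153, 109, 85, 136, 124, 112, 110, 115, 109, 113]
100 [202, 201, 201, 199, 198, 201, 199, 200, 200, 199, 200, 182, 171, 195, 202, 199, 200, 202, 203, 204, 206, 208, 208, 209, 202, 171, 119, 89, 158, 136, 115, 118, 113, 117]
108 [188, 189, 191, 188, 191, 195, 198, 197, 202, 200, 200, 201, 180, 180, 197, 202, 197, 202, 205, 202, 207, 208, 209, 208, 214, 193, 146, 106, 107, 145, 129, 115, 117, 118]
112 [192, 194, 190, 192, 186, 190, 188, 189, 191, 194, 196, 198, 186, 169, 178, 185, 183, 182, 181, 184, 175, 182, 185, 173, 180, 176, 140, 103, 91, 183, 187, 138, 113, 114]
116 [189, 188, 189, 191, 192, 194, 191, 191, 189, 186, 189, 189, 189, 193, 196, 203, 203, 203, 202, 200, 200, 200, 199, 201, 203, 201, 200, 199, 198, 201, 175, 131, 115, 115]
[ 0.56779538 -0.03035944  0.06      ] [0.63286212 0.03357337 0.06      ] 44.49637032633441 pivot [0.64982428 0.05023993 0.06      ]
```

Emit:
apply_moves(rows=[1,-0.005,0.015,0,0,0,0.3,1,-0.01,0.035,0,0,0,0.7,1,-0.016,0.052,-0.01,0,0,0.7,1,-0.019,0.062,-0.025,0,0,0.7,1,-0.019,0.062,-0.04,0,0,0.7,1,-0.019,0.062,-0.05,0,0,0.7,1,-0.019,0.062,-0.054,0,0,0.7,1,-0.019,0.062,-0.054,0,0,0.7])

```text
time_s: 8.42
tcp_pos: [0.5293, -0.0676, 0.0959]
eef_rot: [0.621, 1.481, -0.622]
force: [-0.6, 0.3, -5.6]
gripper_width: 0.0177
```

Run:
```python
from hv import *
p=np.array([.6498,.0502]);d=p-s["tcp_pos"][:2];print(np.linalg.norm(d),np.degrees(np.arctan2(d[1],d[0])))
a=bot.camera("scene")["image"];b=bot.camera("top")["image"]
A=cv2.resize(a[200:290,190:310],(400,300),interpolation=cv2.INTER_CUBIC);B=cv2.resize(b[80:200,200:300],(400,480),interpolation=cv2.INTER_CUBIC)
o=np.zeros((480,800,3),np.uint8);o[:300,:400]=A;o[:,400:]=B;cv2.imwrite("pics/s4.png",o)
```

```text
8.4167 [ 0.52925727 -0.06763957  0.09586146] 0.017669079265191533 0.5992295513101028 44.4508805688716 [-0.58720259  0.32853178 -5.61520181]
0.16857258130030936 44.3503159263205
```

View pics/s4.png

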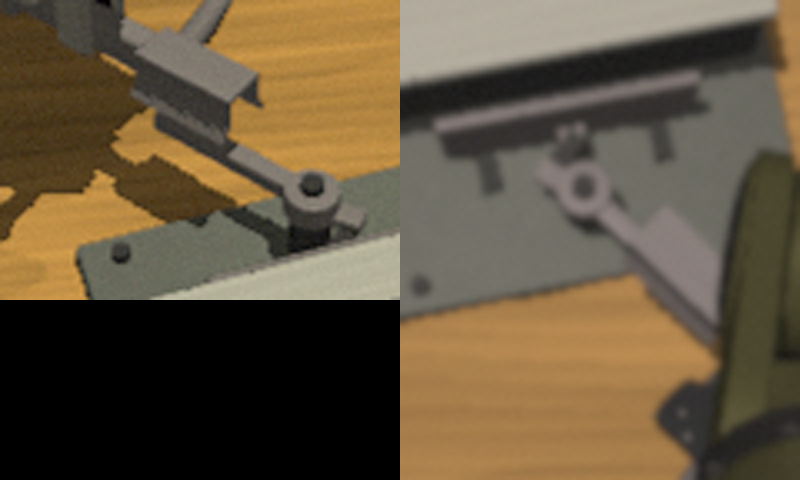

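Run:
```python
from hv import *
b=M[:,1];n=M[:,2];a=np.radians(44.5)
piv=np.array([.6498,.0502]);u=np.array([np.cos(a),np.sin(a)]);v=np.array([u[1],-u[0]])
fs={"top":lambda q:((q-[200,80]+.5)*4+[400,0]),"scene":lambda q:(q-[190,200]+.5)*10/3}
o=cv2.imread("pics/s4.png")
for k in fs:
    c=bot.camera(k)
    z=s["tcp_pos"][2]-.0134
    for zz,w,col in((.032,.014,(0,0,255)),(0,.02,(255,0,0))):
        q=[np.r_[s["tcp_pos"][:2],z+zz]+x*b+e*n for x,e in((.0465,-w),(.1165,-w),(.1165,w),(.0465,w))]
        cv2.polylines(o,[np.int32([fs[k](proj(c,p)) for p in q])],True,col,1)
    q=[np.r_[piv-r*u+e*v,.06] for r,e in((0,-.007),(.115,-.007),(.115,.007),(0,.007))]
    cv2.polylines(o,[np.int32([fs[k](proj(c,p)) for p in q])],True,(0,255,0),1)
cv2.imwrite("pics/s5.png",o)
```

```text
8.5167 [ 0.53007994 -0.06793027  0.09703839] 0.017827924613642923 0.5991851561907693 44.43970737324718 [ 0.54333023  1.02119665 -4.88784872]
```

View pics/s5.png

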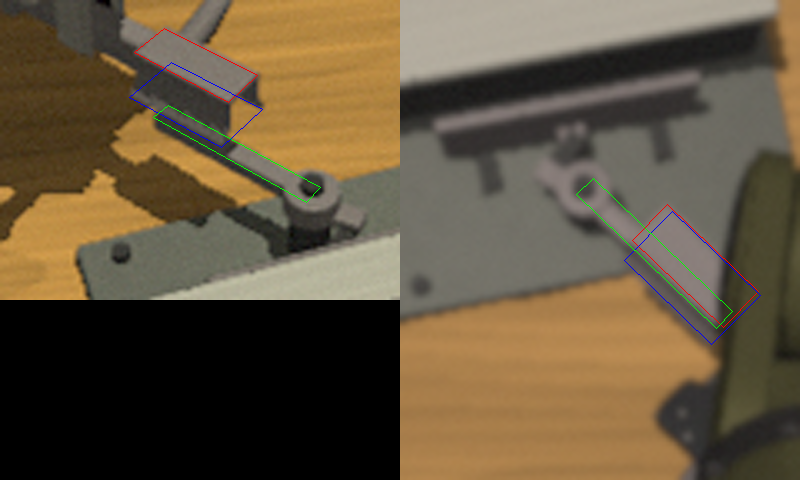

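The projected bar model (red and blue) fits both views. The handle line agrees to about 1–3 mm, well inside the channel's flare. Lowering the bar now.

Emit:
apply_moves(rows=[1,-0.001,0.001,-0.005,0,0,0,1,-0.001,0.001,-0.012,0,0,0,1,-0.001,0.001,-0.019,0,0,0,1,-0.001,0.001,-0.026,0,0,0,1,-0.001,0.001,-0.032,0,0,0,1,-0.001,0.001,-0.036,0,0,0,1,-0.001,0.001,-0.036,0,0,0])

```text
time_s: 9.2
tcp_pos: [0.5284, -0.0666, 0.0592]
eef_rot: [0.621, 1.482, -0.622]
force: [-0.5, -0.7, -5.6]
gripper_width: 0.0177
```

Emit:
apply_moves(rows=[1,0,0,-0.003,0,0,0,1,0,0,-0.006,0,0,0,1,0,0,-0.009,0,0,0,1,0,0,-0.011,0,0,0,1,0,0,-0.012,0,0,0,1,0,0,-0.012,0,0,0])

```text
time_s: 9.7
tcp_pos: [0.5288, -0.0667, 0.0482]
eef_rot: [0.621, 1.48, -0.621]
force: [-0.7, -0.4, -5.6]
gripper_width: 0.0182
```

Run:
```python
from hv import *
print(s["moment"])
b=M[:,1];n=M[:,2]
o=np.zeros((480,800,3),np.uint8)
for k,(x,y,w,h),f,off in(("scene",(190,200,120,90),10/3,0),("top",(200,80,100,120),4,400)):
    c=bot.camera(k);A=cv2.resize(c["image"][y:y+h,x:x+w],None,fx=f,fy=f,interpolation=cv2.INTER_CUBIC)
    o[:A.shape[0],off:off+A.shape[1]]=A
    for d in bot.cut_out(k,"bar"): print(k,d["p"],d["uv"])
cv2.imwrite("pics/s6.png",o)
```

```text
9.7 [ 0.52884765 -0.0666573   0.04819966] 0.018192787983373804 0.6006482029364816 44.46393261005023 [-0.73718572 -0.4064752  -5.63306667]
[-0.02317433  0.02066672 -0.02678063]
scene 0.62 [352.0, 148.3]
scene 0.55 [239.9, 233.5]
top 0.76 [267.6, 150.9]
```

View pics/s6.png

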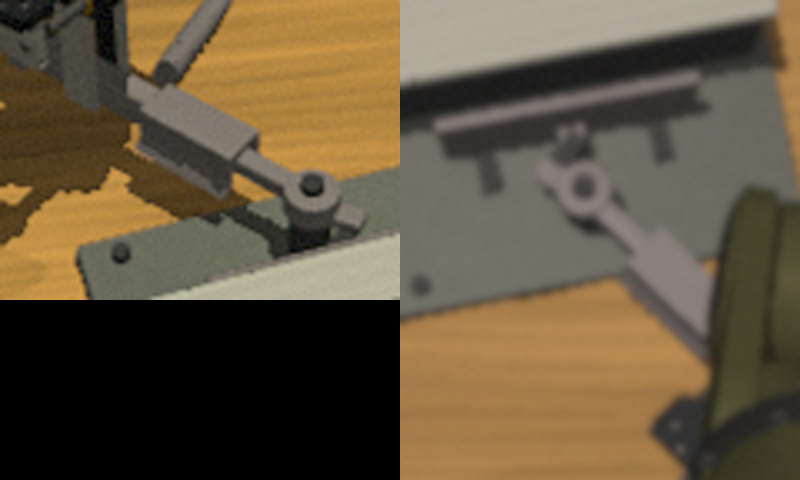

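The channel sits centred over the handle. Computing the arc waypoints.

Run:
```python
from hv import *
piv=np.array([.6498,.0502]);d0=np.array([.5288,-.0667])-piv
def P(t):
    t=np.radians(-t);return piv+np.array([[np.cos(t),-np.sin(t)],[np.sin(t),np.cos(t)]])@d0
for k in range(4):
    print(k,[(round(x*1000,0),round(y*1000,0),-t) for t in np.arange(1,9)*2.25 for x,y in [P(k*18+t)-P(k*18)]])
```

```text
9.9 [ 0.52899323 -0.06669229  0.04854597] 0.018133207877427802 0.6006368333325816 44.464493033944514 [-0.49760137  0.17098048 -4.41178176]
0 [(np.float64(-4.0), np.float64(5.0), np.float64(-2.25)), (np.float64(-9.0), np.float64(10.0), np.float64(-4.5)), (np.float64(-13.0), np.float64(15.0), np.float64(-6.75)), (np.float64(-17.0), np.float64(20.0), np.float64(-9.0)), (np.float64(-20.0), np.float64(26.0), np.float64(-11.25)), (np.float64(-24.0), np.float64(31.0), np.float64(-13.5)), (np.float64(-27.0), np.float64(37.0), np.float64(-15.75)), (np.float64(-30.0), np.float64(43.0), np.float64(-18.0))]
1 [(np.float64(-3.0), np.float64(6.0), np.float64(-2.25)), (np.float64(-5.0), np.float64(12.0), np.float64(-4.5)), (np.float64(-8.0), np.float64(18.0), np.float64(-6.75)), (np.float64(-10.0), np.float64(25.0), np.float64(-9.0)), (np.float64(-11.0), np.float64(31.0), np.float64(-11.25)), (np.float64(-13.0), np.float64(37.0), np.float64(-13.5)), (np.float64(-14.0), np.float64(44.0), np.float64(-15.75)), (np.float64(-15.0), np.float64(50.0), np.float64(-18.0))]
2 [(np.float64(-1.0), np.float64(7
[... 175 characters left out ...]
np.float64(-9.0)), (np.float64(-1.0), np.float64(33.0), np.float64(-11.25)), (np.float64(-1.0), np.float64(40.0), np.float64(-13.5)), (np.float64(-0.0), np.float64(46.0), np.float64(-15.75)), (np.float64(1.0), np.float64(53.0), np.float64(-18.0))]
3 [(np.float64(1.0), np.float64(6.0), np.float64(-2.25)), (np.float64(3.0), np.float64(13.0), np.float64(-4.5)), (np.float64(5.0), np.float64(19.0), np.float64(-6.75)), (np.float64(7.0), np.float64(26.0), np.float64(-9.0)), (np.float64(9.0), np.float64(32.0), np.float64(-11.25)), (np.float64(11.0), np.float64(38.0), np.float64(-13.5)), (np.float64(14.0), np.float64(44.0), np.float64(-15.75)), (np.float64(17.0), np.float64(50.0), np.float64(-18.0))]
```

Emit:
apply_moves(rows=[1,-0.004,0.005,0,0,0,-2.25,1,-0.009,0.01,0,0,0,-4.5,1,-0.013,0.015,0,0,0,-6.75,1,-0.017,0.02,0,0,0,-9,1,-0.02,0.026,0,0,0,-11.25,1,-0.024,0.031,0,0,0,-13.5,1,-0.027,0.037,0,0,0,-15.75,1,-0.03,0.043,0,0,0,-18])

```text
time_s: 10.57
tcp_pos: [0.4993, -0.0242, 0.0489]
eef_rot: [0.864, 1.39, -0.864]
force: [1.3, -6.3, -4.0]
gripper_width: 0.0176
```

Emit:
apply_moves(rows=[1,-0.003,0.006,0,0,0,-2.25,1,-0.005,0.012,0,0,0,-4.5,1,-0.008,0.018,0,0,0,-6.75,1,-0.01,0.025,0,0,0,-9,1,-0.011,0.031,0,0,0,-11.25,1,-0.013,0.037,0,0,0,-13.5,1,-0.014,0.044,0,0,0,-15.75,1,-0.015,0.05,0,0,0,-18])

```text
time_s: 11.23
tcp_pos: [0.4839, 0.0261, 0.0486]
eef_rot: [1.101, 1.274, -1.102]
force: [-0.5, -6.2, -3.2]
gripper_width: 0.0174
```

Run:
```python
from hv import *
print(s["moment"])
c=bot.camera("top");im=c["image"];p=proj(c,[.6498,.0502,.06]);x,y=(p-[70,40]).astype(int)
T=cv2.resize(im[y:y+110,x:x+110],(400,400),interpolation=cv2.INTER_CUBIC)
c=bot.camera("scene");p=proj(c,[.58,.0502,.06]);x,y=(p-[60,60]).astype(int)
S=cv2.resize(c["image"][y:y+120,x:x+120],(400,400),interpolation=cv2.INTER_CUBIC)
cv2.imwrite("pics/s7.png",np.hstack([T,S]))
```

```text
11.2333 [0.48386764 0.02609719 0.04861546] 0.017363701110468886 1.4047977695647418 8.325866557551654 [-0.54826488 -6.2439326  -3.2411115 ]
[-1.02107815  0.13223372 -0.30614753]
```

View pics/s7.png

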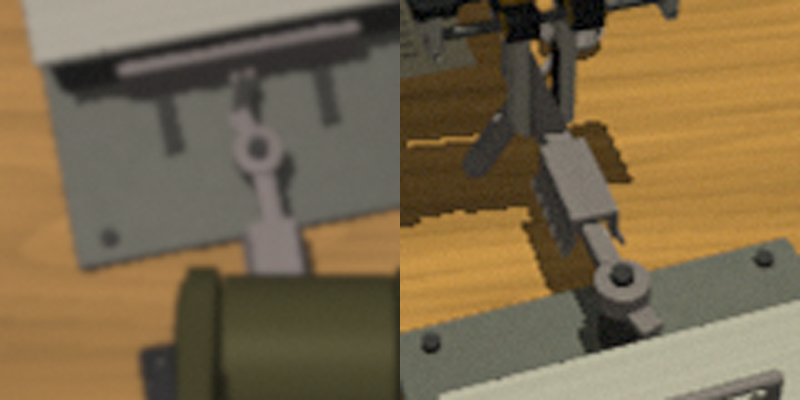

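The handle is following: the lever has turned to roughly mid-swing and is still captured in the channel, with about 6 N sideways. Continuing.

Emit:
apply_moves(rows=[1,-0.001,0.007,0,0,0,-2.25,1,-0.001,0.013,0,0,0,-4.5,1,-0.002,0.02,0,0,0,-6.75,1,-0.002,0.026,0,0,0,-9,1,-0.001,0.033,0,0,0,-11.25,1,-0.001,0.04,0,0,0,-13.5,1,0,0.046,0,0,0,-15.75,1,0.001,0.053,0,0,0,-18])

```text
time_s: 12.0
tcp_pos: [0.4851, 0.0795, 0.0485]
eef_rot: [1.331, 1.126, -1.331]
force: [1.6, 1.3, -4.3]
gripper_width: 0.0177
```

Emit:
apply_moves(rows=[1,0.001,0.006,0,0,0,-2.25,1,0.003,0.013,0,0,0,-4.5,1,0.005,0.019,0,0,0,-6.75,1,0.007,0.026,0,0,0,-9,1,0.009,0.032,0,0,0,-11.25,1,0.011,0.038,0,0,0,-13.5,1,0.013,0.043,0,0,0,-15.5,1,0.013,0.043,0,0,0,-15.5])

```text
time_s: 12.67
tcp_pos: [0.4983, 0.1229, 0.0485]
eef_rot: [1.524, 0.97, -1.523]
force: [0.2, 0.9, -4.5]
gripper_width: 0.0178
```

Run:
```python
from hv import *
print(s["moment"])
c=bot.camera("top");im=c["image"];p=proj(c,[.6498,.0502,.06]);x,y=(p-[80,40]).astype(int)
T=cv2.resize(im[y:y+110,x:x+110],(400,400),interpolation=cv2.INTER_CUBIC)
c=bot.camera("scene");p=proj(c,[.58,.07,.06]);x,y=(p-[60,60]).astype(int)
S=cv2.resize(c["image"][y:y+120,x:x+120],(400,400),interpolation=cv2.INTER_CUBIC)
cv2.imwrite("pics/s8.png",np.hstack([T,S]))
```

```text
12.6667 [0.4983025  0.12288343 0.04851619] 0.01779545002392917 2.1774447877827243 -25.01769431298475 [ 0.22484719  0.87384747 -4.46357564]
[ 0.07452007  0.06045805 -0.00699717]
```

View pics/s8.png

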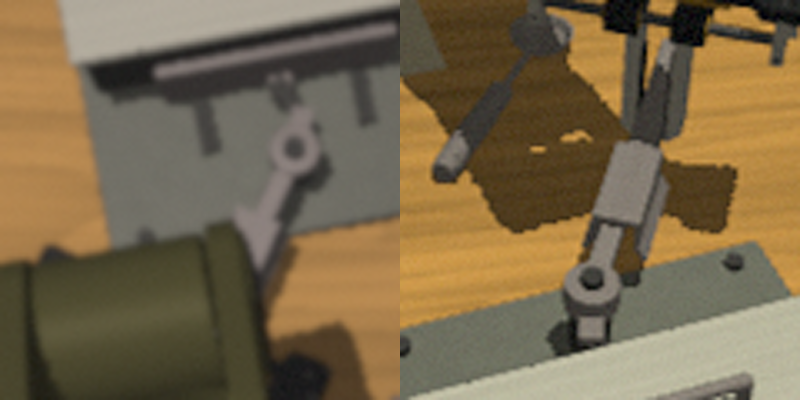

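Pictures are used up (12), so the remaining checks are numeric. The handle is past its dead point with the force gone. A small further nudge will confirm it's on the stop, then I'll back off.

Emit:
apply_moves(rows=[1,0.001,0.003,0,0,0,-1,1,0.003,0.006,0,0,0,-2,1,0.004,0.008,0,0,0,-3,1,0.004,0.008,0,0,0,-3,1,0.004,0.008,0,0,0,-3])

```text
time_s: 13.18
tcp_pos: [0.5017, 0.1293, 0.0482]
eef_rot: [1.559, 0.935, -1.562]
force: [-1.8, -9.7, -2.5]
gripper_width: 0.0181
```

Run:
```python
from hv import *
print(s["moment"])
```

```text
13.1833 [0.50168174 0.12926806 0.04819476] 0.01808837166827398 2.244676140961732 -28.110037928405095 [-1.78215308 -9.66209518 -2.53725583]
[-1.82391507  0.51368501 -0.56940015]
```

Emit:
apply_moves(rows=[1,-0.002,-0.004,0,0,0,1.5,1,-0.004,-0.008,0,0,0,3,1,-0.004,-0.008,0,0,0,3,1,-0.004,-0.008,0.004,0,0,3,1,-0.004,-0.008,0.01,0,0,3,1,-0.004,-0.008,0.018,0,0,3,1,-0.004,-0.008,0.028,0,0,3,1,-0.004,-0.008,0.04,0,0,3])

```text
time_s: 13.85
tcp_pos: [0.4979, 0.1225, 0.0894]
eef_rot: [1.523, 0.97, -1.523]
force: [0.0, -0.2, -4.3]
gripper_width: 0.0181
```

Emit:
apply_moves(rows=[1,0,0,0.015,0,0,0,1,0,0,0.035,0,0,0,1,0,0,0.05,0,0,0,1,-0.005,0.02,0.05,0,0,1.5,1,-0.012,0.05,0.05,0,0,4,1,-0.02,0.08,0.05,0,0,6.5,1,-0.03,0.11,0.05,0,0,9,1,-0.035,0.135,0.05,0,0,10])

```text
time_s: 14.52
tcp_pos: [0.462, 0.2593, 0.1396]
eef_rot: [1.399, 1.075, -1.397]
force: [0.6, -0.3, -4.7]
gripper_width: 0.0177
```

Emit:
apply_moves(rows=[1,-0.003,0.025,-0.005,0,0,0,1,-0.005,0.045,-0.015,0,0,0,1,-0.005,0.055,-0.03,0,0,0,1,-0.005,0.06,-0.045,0,0,0,1,-0.005,0.06,-0.06,0,0,0,1,-0.005,0.06,-0.075,0,0,0,1,-0.005,0.06,-0.085,0,0,0,1,-0.005,0.06,-0.09,0,0,0])

```text
time_s: 15.18
tcp_pos: [0.4576, 0.3173, 0.0478]
eef_rot: [1.399, 1.074, -1.401]
force: [-0.2, -0.7, -4.8]
gripper_width: 0.0176
```

```bash
cat > m.py <<'E'
from hv import *
for k in("top","scene"):
    c=bot.camera(k);cv2.imwrite(f"pics/{k}_{s['time_s']:.1f}.png",c["image"])
    for t,z in(("handle",.06),("bar",.032)):
      for d in bot.cut_out(k,t)[:3]:
        uv=cv2.findNonZero(d["pixels"].astype(np.uint8))[:,0].astype(float)
        p=np.array([ray(c,q,z)[:2] for q in uv]);m=p.mean(0);e=np.linalg.svd(p-m,full_matrices=False)[2][0]
        e*=np.sign(e[0]);l=(p-m)@e
        print(k,t,round(d["p"],2),"mean",m.round(3),"yaw",np.degrees(np.arctan2(e[1],e[0])).round(1),"ends",(m+l.min()*e).round(3),(m+l.max()*e).round(3))
E
python3 m.py
```

```text
15.1833 [0.45762369 0.31725306 0.04782517] 0.01764357318928696 2.3736940393330634 -15.040054774285643 [-0.18502448 -0.73927473 -4.8144208 ]
top handle 0.86 mean [0.617 0.066] yaw -22.4 ends [0.543 0.097] [0.686 0.038]
top bar 0.87 mean [0.536 0.299] yaw -17.3 ends [0.492 0.313] [0.574 0.287]
scene handle 0.66 mean [0.633 0.058] yaw -23.2 ends [0.545 0.095] [0.687 0.034]
scene bar 0.64 mean [0.486 0.315] yaw -20.2 ends [0.361 0.361] [0.56  0.288]
scene bar 0.5 mean [0.271 0.312] yaw -6.6 ends [0.14  0.328] [0.375 0.3  ]
```

Emit:
apply_moves(rows=[1,0,0,-0.01,0,0,0,1,0,0,-0.018,0,0,0,1,0,0,-0.024,0,0,0,1,0,0,-0.029,0,0,0,1,0,0,-0.032,0,0,0,1,0,0,-0.034,0,0,0,1,0,0,-0.034,0,0,0])

```text
time_s: 16.07
tcp_pos: [0.4578, 0.3172, 0.014]
eef_rot: [1.399, 1.074, -1.4]
force: [-0.2, -0.2, -4.3]
gripper_width: 0.0178
```

Emit:
apply_moves(rows=[1,0,0,-0.0005,0,0,0,1,0,0,-0.001,0,0,0,1,0,0,-0.001,0,0,0])

```text
time_s: 16.32
tcp_pos: [0.458, 0.3174, 0.0136]
eef_rot: [1.4, 1.073, -1.4]
force: [0.4, -1.0, -4.1]
gripper_width: 0.0181
```

Emit:
apply_moves(rows=[0.6,0,0,0,0,0,0,0.6,0,0,0,0,0,0,0.6,0,0,0,0,0,0,0.5,0,0,0,0,0,0,0.4,0,0,0,0,0,0,0.4,0,0,0,0,0,0,0.3,0,0,0,0,0,0,0.3,0,0,0,0,0,0])

```text
time_s: 16.98
tcp_pos: [0.4579, 0.3174, 0.0134]
eef_rot: [1.4, 1.073, -1.4]
force: [0.1, -0.1, -0.4]
gripper_width: 0.0646
```

Released. Now straight up and back so the cameras get a clear view.

Emit:
apply_moves(rows=[0.3,0,0,0.01,0,0,0,0.3,0,0,0.03,0,0,0,0.3,0,0,0.06,0,0,0,0.3,0,0,0.09,0,0,0,0.3,0,0,0.12,0,0,0,0.3,0,0,0.16,0,0,0,0.3,0,0,0.19,0,0,0,0.3,0,0,0.2,0,0,0])

```text
time_s: 17.65
tcp_pos: [0.4589, 0.318, 0.2193]
eef_rot: [1.406, 1.073, -1.393]
force: [0.4, 0.2, 1.0]
gripper_width: 0.066
```

Emit:
apply_moves(rows=[0.3,-0.02,-0.3,0,0,0,0,0.3,-0.02,-0.3,0,0,0,0,0.3,-0.02,-0.3,0,0,0,0,0.3,-0.02,-0.3,0,0,0,0,0.3,-0.02,-0.3,0,0,0,0,0.3,-0.02,-0.3,0,0,0,0,0.3,-0.02,-0.3,0,0,0,0,0.3,-0.02,-0.3,0,0,0,0])

```text
time_s: 18.32
tcp_pos: [0.4371, 0.0132, 0.2136]
eef_rot: [1.402, 1.071, -1.402]
force: [0.7, -0.6, 0.7]
gripper_width: 0.0657
```

Emit:
apply_moves(rows=[0.3,-0.1,-0.3,0,0,0,0,0.3,-0.1,-0.3,0,0,0,0,0.3,-0.1,-0.3,0,0,0,0,0.3,-0.1,-0.3,0,0,0,0,0.3,-0.1,-0.3,0,0,0,0,0.3,-0.1,-0.3,0,0,0,0,0.3,-0.1,-0.3,0,0,0,0,0.3,-0.1,-0.3,0,0,0,0])

```text
time_s: 18.98
tcp_pos: [0.3364, -0.2853, 0.2135]
eef_rot: [1.401, 1.072, -1.401]
force: [-0.3, 0.8, 0.7]
gripper_width: 0.066
```

```bash
python3 m.py
python3 - <<'E'
from h import *
# handle angle: centre of lever across radial distances, from the mask
piv=np.array([.6498,.0502])
for k in("top","scene"):
    c=bot.camera(k);d=bot.cut_out(k,"handle")[0]
    p=np.array([ray(c,q,.058)[:2] for q in cv2.findNonZero(d["pixels"].astype(np.uint8))[:,0]])-piv
    r=np.hypot(*p.T);a=np.degrees(np.arctan2(-p[:,1],-p[:,0]))
    for lo in(.04,.06,.08,.1):
        g=(r>lo)&(r<lo+.02)&(p[:,0]<0);print(k,lo,a[g].mean().round(1),g.sum(), "rmax",r.max().round(3))
E
```

```text
18.9833 [ 0.33640758 -0.28533885  0.21352824] 0.06599155318122617 1.048664274189174 -15.132129766850962 [-0.26671396  0.76268102  0.67370698]
top handle 0.74 mean [0.618 0.066] yaw -20.6 ends [0.543 0.095] [0.688 0.04 ]
top bar 0.85 mean [0.491 0.303] yaw -16.5 ends [0.387 0.334] [0.569 0.28 ]
top bar 0.83 mean [0.228 0.327] yaw -9.4 ends [0.147 0.341] [0.338 0.309]
scene handle 0.87 mean [0.626 0.061] yaw -23.3 ends [0.542 0.097] [0.689 0.034]
scene bar 0.97 mean [0.508 0.297] yaw -17.6 ends [0.388 0.335] [0.595 0.27 ]
scene bar 0.9 mean [0.249 0.321] yaw -10.2 ends [0.148 0.339] [0.366 0.3  ]
top 0.04 -24.9 53 rmax 0.117
top 0.06 -24.4 53 rmax 0.117
top 0.08 -24.3 65 rmax 0.117
top 0.1 -24.1 50 rmax 0.117
scene 0.04 -23.3 56 rmax 0.116
scene 0.06 -23.6 44 rmax 0.116
scene 0.08 -24.0 39 rmax 0.116
scene 0.1 -24.2 29 rmax 0.116
```

```bash
python3 -c "
from plant import bot
print(bot.job_done())"
```

```text
the job is handed in; nothing more can be done
None
```

I locked the clamp using only the bar, laid the bar back on the worktop, and handed the job in at about 19 s of the 58 s allowed.

**Handling:** I gripped the grey bar, lowered its channel over the handle and swung it about 70° over the dead point to the left. The gripper never touched the handle. I then lifted the bar straight off and set it down near its original spot, at about (0.46, 0.32) and roughly 0.2 m from the press. The arm is retracted and touching nothing.

**Clamp locked:**
- The side force dropped to about zero past the dead point.
- A further 3° nudge met about 10 N, as expected with the handle on its stop.
- The top and scene cameras put the handle at about −24° (yaw of its axis towards the pivot). I expected −25.4° from an estimated press yaw. That 1–2° gap is within my measuring scatter; an independent top-camera start angle would make the swing only 66°.

**Bar down:** The 4–5 N load left the wrist when I opened the gripper, and both cameras show the bar lying in that spot.

**Not checked by eye:** My 12 pictures ran out before the release, so the final state rests on these measurements alone.

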